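# Mesh the splined lock key in the saw's lift gearbox and hold it down

## Robot

A 6-joint arm with a two-finger parallel gripper is mounted at the origin on the work surface. World frame = base frame: x ahead of the robot, y to its left, z up, the work surface at z = 0. Lengths are in m, angles in rad, forces in N, time in s.
With the tool pointing down it reaches from about 0.4 to 0.825 m from the base axis. Payload 7 kg.
Tool frame: the origin (TCP) lies at the very end of the fingers, on their centre line; the grasp point (between the pads) lies arm.hold_point_z behind it (arm.hold_point_z is the distance from the TCP to the grasp point, in m); z points along the fingers, y is the line along which they close (so a half turn about z gives the same grasp; the last joint's range is limited). The gripper opens to 88 mm and grips with 3 to 60 N. Pads are 19 mm wide; open, the fingers measure 130 mm over their backs; the gripper's body (78 mm by 193 mm) begins 47 mm behind the grasp point.
Start: joints at [-0.966, 0.359, 0.012, 0, -1.224, -0.288], TCP at [0.21, -0.641, 0.227] pointing down, gripper open.
Joint ranges: [-3.07, 3.07], [-1.43, 2.12], [-1.02, 1.25], [-3.03, 1.67], [-3.05, -0], [-3.03, 3.03]. Speed limits (rad/s): [2.39, 2.39, 3.01, 3.14, 3.14, 3.14].

## Interface

Orientations are given as [roll, pitch, yaw] about the fixed x, y, z axes, in that order (R = Rz(yaw) Ry(pitch) Rx(roll)).
In Python, from station import arm gives the robot as it stands.
- The arm moves only by the shell command python3 nudge.py 'ROWS' [FORCE]. ROWS is a JSON list of rows, 1 to 20 of them, each of 5 numbers: the finger opening in m, then dx, dy, dz in m, then a turn about the tool's z in rad; each row is the pose to reach, as a shift and turn from the pose commanded when the command began, along the tool's axes at that moment; what a row does not reach only later rows make up. A row lasts 1/12 s, in which the tool goes at most 0.0417 m and 0.125 rad, less where a joint would pass 70% of its speed; a pose out of reach is approached as far as the arm can. The fingers move at their own pace and stop on an object; FORCE is the grip in N (left out, the last holds). Time passes only in rows, so rows that do not move let the fingers close. It prints the time, the measured TCP pose, the force, the opening and the grip force at its end.
- arm.get_state(): the state, without advancing time (a new reading comes with each control period).
- arm.grab_frame(name): name is "scene" or "top" or "wrist"; returns the picture (400x640x3 uint8, red, green, blue); there is no depth.
- arm.camera_params(name): a dict with "fx", "fy", "cx", "cy" (pixels), "T" (4x4, takes a point from camera to world coordinates); the wrist camera has in their place "hand_eye" (4x4, takes a point from camera to tool coordinates, whose origin is the TCP and whose axes are the flange's). Camera axes: x right, y down, z forward; pixel columns grow to the right and rows downward; lengths in m; the calibration is good to about 2 mm. A picture is of the moment at which its call begins: read the wrist's pose just before it. camera_params takes no time and is no camera call.
- arm.job_done(): hands the job in; it is judged then, once.
The state is a dict: "t": time; "q": joint angles; "qd": joint speeds; "joint_efforts": joint torques, N m; "eef_pos": TCP position; "ee_rot": TCP orientation; "force": force on the tool from outside, world axes, zero at the start; "moment": the same for the moment, N m; "width": finger opening in m; "gripper_force": force on a finger pad.
Only numpy, scipy, OpenCV 4.12 (cv2) and the standard library are available. Lean on these libraries where they do the work, as an engineer would, in place of code of your own. Each camera call takes 0.05 s, during which the arm holds its last target. There are 200 camera calls.

## Task

Draw the splined key out of its leaning holster, bring it upright, and fit it into the socket of the saw's lift gearbox: turn it until the splines mesh, then slide it fully home against the sprung lock plunger, its collar down on the socket's rim. The plunger pushes the key back up when let go, so finish with the gripper still holding the key and pressing it home. Leave the glue bottle, the tin and the wood offcut where they stand.

Things in the scene. Friction and masses are not known exactly. Their poses are not given: they have to be found in the camera images.
- key: Loose steel key, 114 mm long, 0.22 kg, leaning 14 deg in its holster, handle towards the robot. Origin: centre of the stem's foot; z runs up to the handle. Stem: cone nose, 10 mm across at the foot; above z 9 mm a 20 mm core with four splines along its +x, -x, +y, -y, 5 mm thick, 34 mm across from tip to tip, from z 8 (narrowed to 2 and 28 mm, full from z 14) to 40 mm.
- key_collar (a point): Centre of the underside of the key's collar, 40 mm above the foot (axes as the key). The collar is a disc 48 mm across, 6 mm thick; above it a neck 18 mm across runs up to the handle, which begins 70 mm above the foot. Any quarter turn of the key fits the socket alike.
- key_handle (a point): Centre of the key's handle, 92 mm above the foot (axes as the key): a black plastic block 46 mm wide along the key's x, 18 mm thick along its y, 44 mm high along its z. Grip it across the 18 mm.
- holster_mouth (a point): Centre of the mouth of the holster, 78 mm above the table: a fixed black tube on a wooden foot (120 x 100 mm), 52 mm outside, 39 mm inside, leaning 0.25 rad from vertical towards this point's -x (this point's z is vertical). The key's collar rests on the mouth, 40 mm of stem inside with 2.5 mm play all round: draw it out along the key's own axis by 45 mm or more.
- socket (a point): Centre of the splined socket's mouth, level with its rim, 64 mm above the table, in a fixed grey gearbox (casting 150 x 120 x 60 mm). A vertical steel barrel 61 mm across, stiff to turn (0.5 N m), standing at any turn; bore 37 mm wide. Four open grooves lie along this point's +x, -x, +y, -y; between them four teeth 12 mm wide, level with the rim, reach in to 12 mm from the axis.
- seat (a point): On the socket's axis, 40 mm below the rim (axes as socket). The key's foot is here when home, collar on the rim. The key enters when its x axis lies along this point's x or y within about 7 deg and its centre within about 1.5 mm; otherwise only the nose enters and the splines stand on the teeth, foot about 8 mm below the rim.
- plunger (a joint): Travel in m of the brass lock plunger down inside the bore: 0 free (its top 32 mm below the rim), 0.008 when the key is fully home (limit 0.0085). Its spring pushes up with 6 N at 0 and 12 N at 0.008; the weight of the key does not move it.
- glue: Bystander: white plastic glue bottle, 56 mm in diameter, 130 mm high; origin at the centre of its underside.
- tin: Bystander: metal tin, 72 mm in diameter, 75 mm high; origin at the centre of its underside.
- offcut: Bystander: wood offcut, 140 x 70 x 35 mm (x, y, z); origin at the centre of its underside.

How it is judged:
On the way, in this order (a step that is already met when the one before it is completed fails the run):
1. the key is out of the holster and held upright (angle between key's own z axis and vertical below 0.12 rad and distance between key and holster_mouth above 0.06 m and contact force between the fingers and key above 1 N), for 0.1 s.
2. the splines are meshed: the stem is upright in the socket, its foot at least 20 mm below the rim (z of key in the frame of socket below -0.02 m and horizontal distance between key and socket below 0.004 m and angle between key's own z axis and vertical below 0.12 rad), for 0.1 s.
At the end, for the whole second after the job is handed in: The key's foot is within 4 mm of the seat point, the key is upright within 0.1 rad, the lock plunger is pressed by at least 5.5 mm and the gripper's fingers are on the key with more than 2 N (distance between key and seat below 0.004 m and angle between key's own z axis and vertical below 0.1 rad and value of joint plunger above 0.0055 m and contact force between the fingers and key above 2 N); the arm keeps its last pose, push and grip.
It fails at once if the glue bottle is moved by more than 40 mm (distance of glue from where it was at the start of the episode above 0.04 m).
It fails at once if the tin is moved by more than 40 mm (distance of tin from where it was at the start of the episode above 0.04 m).
It fails at once if the offcut is moved by more than 40 mm (distance of offcut from where it was at the start of the episode above 0.04 m).
It also fails if it takes over 45 s, if anything falls off the work surface, if the arm or the gripper's body presses on something with over 40 N, if the wrist force passes 120 N, or if a joint passes its speed limit or range.

## Working session

There is one attempt and no reset: what is moved stays moved. The work goes in short steps, Python scripts to look and compute and a shell command to move; the robot and the scene stay as the last step left them, time stands still between calls to the robot, and variables do not carry over. Pictures are saved under pics/ and viewed, at most 11 in all, crops included, and the job is handed in when it is done.

```bash
ls; mkdir -p pics; python3 - <<'E'
from station import arm
import cv2,numpy as np
for n in ("scene","top"):
    cv2.imwrite(f"pics/{n}0.png",arm.grab_frame(n)[:,:,::-1])
    p=arm.camera_params(n);print(n,p['fx'],p['fy'],p['cx'],p['cy'],np.round(p['T'],4).tolist())
print(np.round(arm.camera_params("wrist")['hand_eye'],4).tolist(),arm.hold_point_z);print(arm.get_state())
E
```

```text
nudge.py
pics
station.py
scene 405.24839240280585 405.24839240280585 321.1424895972244 202.14293429535573 [[-0.7968, 0.3997, -0.4532, 1.2247], [0.6041, 0.5096, -0.6127, 0.8036], [-0.014, -0.762, -0.6475, 0.9711], [0.0, 0.0, 0.0, 1.0]]
top 378.36942156885357 378.36942156885357 324.61419137498547 197.93958296922565 [[0.011, -0.9893, 0.1454, 0.458], [-0.9999, -0.0124, -0.0085, -0.0041], [0.0102, -0.1453, -0.9893, 1.2329], [0.0, 0.0, 0.0, 1.0]]
[[-0.0002, -0.9693, -0.246, 0.0665], [1.0, -0.0003, 0.0001, -0.0017], [-0.0002, -0.246, 0.9693, -0.1579], [0.0, 0.0, 0.0, 1.0]] 0.0188
{'t': 0.1, 'q': array([-9.65898028e-01,  3.59285612e-01,  1.11582840e-02, -2.67775833e-04,
       -1.22411172e+00, -2.88090078e-01]), 'qd': array([-0.00033732, -0.00253058,  0.00050386,  0.00126254, -0.00050136,
        0.0004858 ]), 'joint_efforts': array([-1.21196972e-03, -5.84161341e+01,  2.93750435e+01,  7.01553896e+00,
        1.01589793e-02, -1.07077749e-04]), 'eef_pos': array([ 0.21010586, -0.64101156,  0.2257463 ]), 'ee_rot': array([ 3.14013786e+00, -1.68571100e-04, -2.82487548e+00]), 'force': array([-0.27192435,  0.20090188,  0.45974902]), 'moment': array([ 0.00491196, -0.023578  , -0.03849594]), 'gripper_force': 0.0, 'width': 0.08772293280567209}
```
View pics/top0.png

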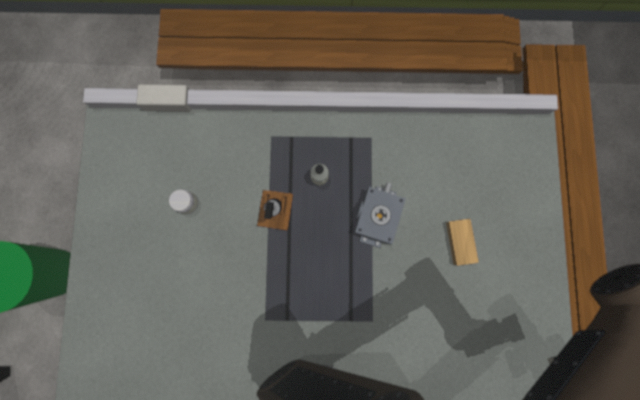

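View pics/scene0.png

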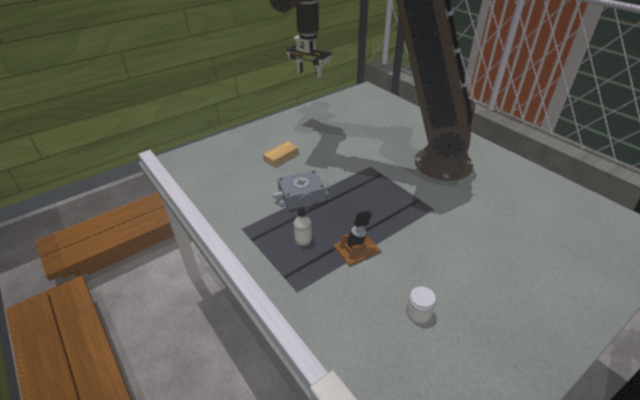

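The top view shows the holster foot at about (275,210) with the black handle near (267,211). The socket is at (381,215), the glue at (319,174), the tin at (180,201) and the offcut at (463,242).

```bash
cat > h.py <<'E'
from station import arm
import cv2,numpy as np
from scipy.spatial.transform import Rotation as R
def cam(n,st=None):
    p=arm.camera_params(n)
    if n=="wrist":
        st=st or arm.get_state(); T=np.eye(4);T[:3,:3]=R.from_euler('xyz',st['ee_rot']).as_matrix();T[:3,3]=st['eef_pos']
        return p,T@p['hand_eye']
    return p,p['T']
def ray(p,T,u,v):
    d=T[:3,:3]@np.array([(u-p['cx'])/p['fx'],(v-p['cy'])/p['fy'],1]);return T[:3,3],d
def onz(c,u,v,z):
    o,d=ray(*c,u,v);return o+d*(z-o[2])/d[2]
def tri(c1,uv1,c2,uv2):
    o1,d1=ray(*c1,*uv1);o2,d2=ray(*c2,*uv2)
    s=np.linalg.lstsq(np.c_[d1,-d2],o2-o1,rcond=None)[0];a=o1+s[0]*d1;b=o2+s[1]*d2
    return (a+b)/2,np.linalg.norm(a-b)
def snap(n,f):
    st=arm.get_state();i=arm.grab_frame(n)[:,:,::-1];cv2.imwrite(f,i);c=cam(n,st);np.savez(f+'.npz',T=c[1]);return i,c
E
python3 - <<'E'
from h import *
c=cam("top")
for n,u,v,z in [("socket",381,215,.064),("holsterfoot",275,210,.02),("glue",319,168,.13),("tin",180,201,.075),("offcut",463,242,.035)]:print(n,onz(c,u,v,z).round(3))
t=cv2.imread("pics/top0.png")[130:260,240:420];s=cv2.imread("pics/scene0.png")[160:280,260:400]
t=cv2.resize(t,(800,578),interpolation=cv2.INTER_CUBIC);cv2.imwrite("pics/topc.png",t)
E
```

```text
socket [ 0.578 -0.19   0.064]
holsterfoot [0.595 0.145 0.02 ]
glue [0.71  0.004 0.13 ]
tin [0.613 0.431 0.075]
offcut [ 0.499 -0.453  0.035]
```

View pics/topc.png

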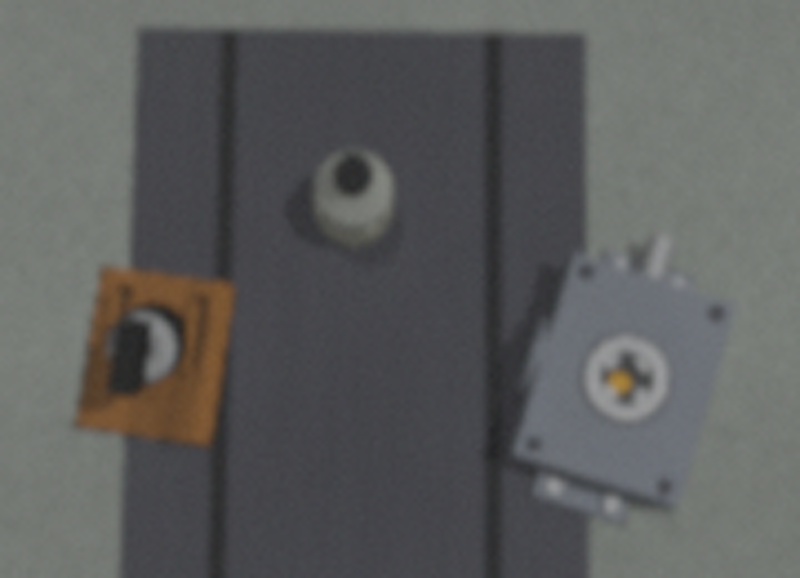

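The crop shows the holster foot and the handle, whose long side lies along the lean, which points down the image towards the robot. It also shows the socket barrel with its four grooves and the brass plunger.

```bash
cat >> h.py <<'E'
def go(p,yaw=None):
    st=arm.get_state();r=R.from_euler('xyz',st['ee_rot']);d=r.inv().apply(np.array(p)-st['eef_pos'])
    tz=0 if yaw is None else -((yaw-st['ee_rot'][2]+np.pi)%(2*np.pi)-np.pi)
    print("pos",st['eef_pos'].round(4),"rot",st['ee_rot'].round(4),"t",st['t'],"q",st['q'].round(2));print("delta",d.round(4),"turn",round(tz,4),"rows>=",np.ceil(max(np.linalg.norm(d)/.0417,abs(tz)/.125)))
E
python3 -c "
from h import *
go([.578,-.19,.25]);go([.6,.145,.25],np.radians(170))"
```

```text
pos [ 0.2101 -0.641   0.2257] rot [ 3.1401e+00 -2.0000e-04 -2.8249e+00] t 0.1 q [-0.97  0.36  0.01 -0.   -1.22 -0.29]
delta [-0.4901  0.314  -0.0239] turn 0 rows>= 14.0
pos [ 0.2101 -0.641   0.2257] rot [ 3.1401e+00 -2.0000e-04 -2.8249e+00] t 0.1 q [-0.97  0.36  0.01 -0.   -1.22 -0.29]
delta [-0.6153  0.6255 -0.0234] turn 0.4913 rows>= 22.0
```

```bash
python3 nudge.py '[[0.088,-0.49,0.314,-0.024,0],[0.088,-0.49,0.314,-0.024,0],[0.088,-0.49,0.314,-0.024,0],[0.088,-0.49,0.314,-0.024,0],[0.088,-0.49,0.314,-0.024,0],[0.088,-0.49,0.314,-0.024,0],[0.088,-0.49,0.314,-0.024,0],[0.088,-0.49,0.314,-0.024,0],[0.088,-0.49,0.314,-0.024,0],[0.088,-0.49,0.314,-0.024,0],[0.088,-0.49,0.314,-0.024,0],[0.088,-0.49,0.314,-0.024,0],[0.088,-0.49,0.314,-0.024,0],[0.088,-0.49,0.314,-0.024,0],[0.088,-0.49,0.314,-0.024,0],[0.088,-0.49,0.314,-0.024,0],[0.088,-0.49,0.314,-0.024,0],[0.088,-0.49,0.314,-0.024,0]]'
python3 -c "
from h import *
snap('wrist','pics/w1.png');go([.6,.145,.25],np.radians(170))"
```

```text
t: 1.6
eef_pos: [0.5774, -0.1909, 0.2503]
ee_rot: [3.141, -0.001, -2.825]
force: [0.7, -0.0, -0.2]
width: 0.0876
gripper_force: 0.0
pos [ 0.5773 -0.1912  0.2505] rot [ 3.1415e+00 -4.0000e-04 -2.8260e+00] t 1.65 q [ 0.    0.24 -0.11 -0.   -1.23 -1.26]
delta [-0.1259  0.3126  0.0005] turn 0.4901 rows>= 9.0
```

View pics/w1.png

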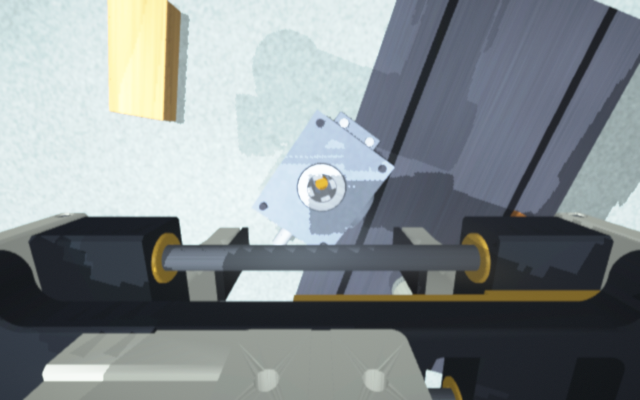

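The wrist view shows the socket at (321,186), about 50 px across. I'll go closer to read the groove angles.

```bash
python3 nudge.py '[[0.088,-0.01,0,0.04,0],[0.088,-0.02,0,0.08,0],[0.088,-0.02,0,0.12,0],[0.088,-0.02,0,0.15,0],[0.088,-0.02,0,0.15,0],[0.088,-0.02,0,0.15,0]]'
cat > sock.py <<'E'
from h import *
i,c=snap('wrist','pics/w2.png')
print(c[0]['fx'])
hsv=cv2.cvtColor(i,cv2.COLOR_BGR2HSV)
m=((hsv[:,:,1]<40)&(hsv[:,:,2]>200)).astype(np.uint8)
n,l,s,ce=cv2.connectedComponentsWithStats(m)
for k in range(1,n):
    if s[k,4]>300:print(s[k],ce[k].round(1))
x=i[60:300,200:440];cv2.imwrite('pics/w2c.png',cv2.resize(x,(600,600),interpolation=cv2.INTER_CUBIC))
E
python3 sock.py
```

```text
t: 2.15
eef_pos: [0.5958, -0.1852, 0.0999]
ee_rot: [3.141, -0.003, -2.826]
force: [0.3, 0.2, 1.2]
width: 0.0877
gripper_force: 0.0
276.40523637883433
[    0     0   408   245 60986] [180.5 104.8]
[ 285  162   79   47 1778] [328.3 180.9]
[299 231  47  10 306] [322.8 235.3]
[ 227  271  115   30 2012] [274.4 287.7]
[  43  364   72   18 1118] [ 76.9 372.1]
```

View pics/w2c.png

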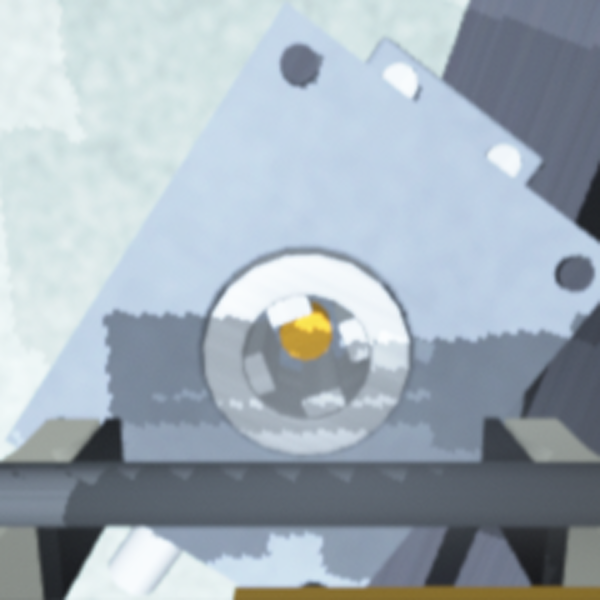

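The socket rim is a circle centred near (322.8,200.4) with a radius of about 41.6 px. The teeth centres are at crop (290,308), (355,338), (323,402) and (259,373).

```bash
python3 - <<'E'
from h import *
i=cv2.imread('pics/w2.png');c=(arm.camera_params('wrist'),np.load('pics/w2.png.npz')['T'])
g=cv2.cvtColor(i,cv2.COLOR_BGR2GRAY)
print(cv2.HoughCircles(g[140:260,260:390],cv2.HOUGH_GRADIENT_ALT,1,20,param1=100,param2=.6,minRadius=20,maxRadius=60))
for u,v in [(322.8,200.4),(281+.2,200.4),(364.6,200.4)]:print(onz(c,u,v,.064).round(4))
P=np.array([onz(c,200+u/2.5,60+v/2.5,.064) for u,v in [(290,308),(355,338),(323,402),(259,373)]])
print(P.mean(0));a=P[0]-P[2];b=P[1]-P[3];print(np.degrees(np.arctan2(a[1],a[0])),np.degrees(np.arctan2(b[1],b[0])),np.linalg.norm(a),np.linalg.norm(b))
print("top",onz(cam('top'),381,215,.064))
print(onz(cam('top'),240+626/4.444,130+378/4.444,.064))
go([.6,.145,.25],np.radians(170))
E
```

```text
[[[62.       63.       41.934097]
  [62.       63.       25.602957]]]
[ 0.5787 -0.1908  0.064 ]
[ 0.5881 -0.2194  0.064 ]
[ 0.5694 -0.162   0.064 ]
[ 0.58009167 -0.19040406  0.064     ]
-143.04137478237138 128.69159720800056 0.02968784419961348 0.029683318008527717
top [ 0.57840542 -0.1899213   0.064     ]
[ 0.57821781 -0.18949648  0.064     ]
pos [ 0.5974 -0.1852  0.102 ] rot [-3.1406e+00  4.0000e-04 -2.8254e+00] t 2.2 q [ 0.01  0.38 -0.26  0.   -0.93 -1.27]
delta [-0.1052  0.3129 -0.1483] turn 0.4907 rows>= 9.0
```

```bash
cat > rim.py <<'E'
from h import *
i,c=snap('wrist','pics/w3.png')
g=cv2.GaussianBlur(cv2.cvtColor(i,cv2.COLOR_BGR2GRAY),(3,3),0).astype(np.float32)
C=onz(c,322.5,200,.064) if 0 else np.array([.579,-.1905,.064])
inv=np.linalg.inv(c[1])
def px(P):
    q=inv[:3,:3]@P+inv[:3,3];return c[0]['fx']*q[0]/q[2]+c[0]['cx'],c[0]['fy']*q[1]/q[2]+c[0]['cy']
# samples along world radii on plane z=.064; look for dark ring just outside rim
for lo,hi,name in [(.026,.036,'rim')]:
  cen=C.copy()
  for it in range(3):
    pts=[];rs=np.arange(lo,hi,.0002)
    for a in np.radians(np.arange(0,360,5)):
        uv=np.array([px(cen+r*np.array([np.cos(a),np.sin(a),0])) for r in rs],np.float32)
        if uv[:,1].max()>232: continue
        v=cv2.remap(g,uv[:,0].reshape(1,-1),uv[:,1].reshape(1,-1),cv2.INTER_LINEAR)[0]
        k=np.argmin(np.gradient(v)); pts.append(cen[:2]+rs[k]*np.array([np.cos(a),np.sin(a)]))
    pts=np.array(pts);A=np.c_[2*pts,np.ones(len(pts))];b=(pts**2).sum(1)
    for _ in range(4):
        s=np.linalg.lstsq(A,b,rcond=None)[0];r=np.sqrt(s[2]+s[0]**2+s[1]**2);e=abs(np.hypot(*(pts-s[:2]).T)-r);k=e<max(.0008,np.median(e)*1.5);A,b,pts=A[k],b[k],pts[k]
    cen=np.array([s[0],s[1],.064])
  print(name,cen.round(4),r,len(pts))
E
python3 rim.py
```

```text
rim [ 0.5803 -0.1908  0.064 ] 0.029599991819878567 54
```

```bash
python3 nudge.py '[[0.088,0,0,-0.04,0],[0.088,0,0,-0.08,0],[0.088,-0.02,0.02,-0.12,0],[0.088,-0.03,0.05,-0.148,0.12],[0.088,-0.105,0.313,-0.148,0.49],[0.088,-0.105,0.313,-0.148,0.49],[0.088,-0.105,0.313,-0.148,0.49],[0.088,-0.105,0.313,-0.148,0.49],[0.088,-0.105,0.313,-0.148,0.49],[0.088,-0.105,0.313,-0.148,0.49],[0.088,-0.105,0.313,-0.148,0.49],[0.088,-0.105,0.313,-0.148,0.49],[0.088,-0.105,0.313,-0.148,0.49],[0.088,-0.105,0.313,-0.148,0.49]]'
python3 -c "
from h import *
i,c=snap('wrist','pics/w4.png')
cv2.imwrite('pics/w4c.png',cv2.resize(i[40:280,180:480],(750,600),interpolation=cv2.INTER_CUBIC))"
```

```text
t: 3.42
eef_pos: [0.5997, 0.1461, 0.2511]
ee_rot: [3.14, 0.003, 2.969]
force: [0.0, -1.3, 0.6]
width: 0.0878
gripper_force: 0.0
```

View pics/w4c.png

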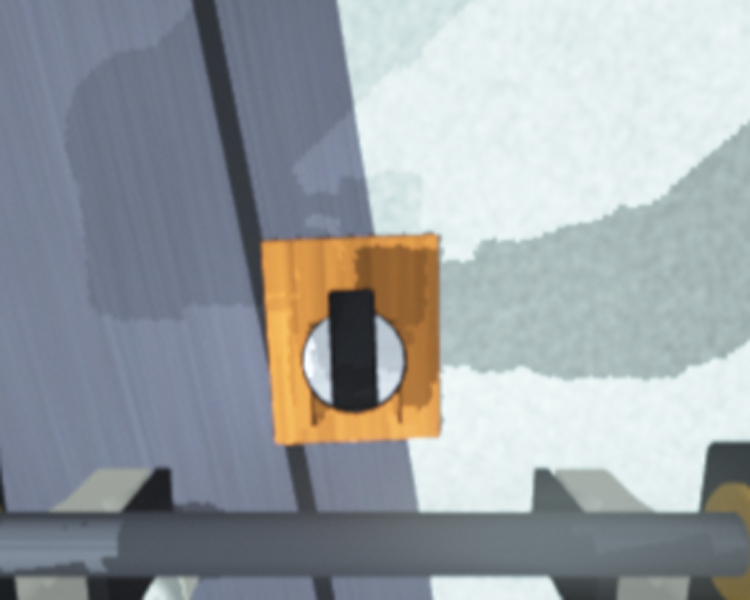

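The view shows the handle as a near-vertical black strip at crop x 329–376, y 291–408. The collar disc behind it is centred near crop (354.5,361).

```bash
python3 - <<'E'
from h import *
c=(arm.camera_params('wrist'),np.load('pics/w4.png.npz')['T']);inv=np.linalg.inv(c[1])
f=lambda u,v:(180+u/2.5,40+v/2.5)
C=onz(c,*f(354.5,361),.0838);print("collar top",C)
e=[onz(c,*f(*q),.02) for q in [(263,240),(438,235),(277,443),(440,437)]]
for a,b in [(1,0),(3,2),(0,2),(1,3)]:
    d=e[b]-e[a];print(np.degrees(np.arctan2(d[1],d[0])),np.linalg.norm(d))
yaw=np.radians(-9.5);xh=np.array([np.cos(yaw),np.sin(yaw),0]);yh=np.array([-np.sin(yaw),np.cos(yaw),0])
ax=-xh*np.sin(.25)+np.array([0,0,np.cos(.25)]);kx=np.cross(yh,ax)
foot=C-.046*ax;print("mouth",C-.006*ax,"foot",foot,"hold",foot+.092*ax,"ax",ax)
for x in(-.023,.023):
  for z in(.07,.114):
    for y in (-.009,.009):
      q=inv[:3,:3]@(foot+x*kx+y*yh+z*ax)+inv[:3,3];print(x,z,y,((c[0]['fx']*q[0]/q[2]+c[0]['cx']-180)*2.5).round(),((c[0]['fy']*q[1]/q[2]+c[0]['cy']-40)*2.5).round())
E
```

```text
collar top [0.59654859 0.14686039 0.0838    ]
-98.30135111794638 0.09579323983523863
-97.72552107709215 0.09605751764587303
-7.65311131151717 0.11657826287833005
-7.519143075596672 0.11561620147527381
mouth [0.59801266 0.14661539 0.07798653] foot [0.60777309 0.14498206 0.03923003] hold [0.58532409 0.14873873 0.12836997] ax [-0.24401096  0.04083343  0.96891242]
-0.023 0.07 -0.009 334.0 306.0
-0.023 0.07 0.009 375.0 306.0
-0.023 0.114 -0.009 331.0 290.0
-0.023 0.114 0.009 379.0 290.0
0.023 0.07 -0.009 335.0 410.0
0.023 0.07 0.009 375.0 410.0
0.023 0.114 -0.009 332.0 411.0
0.023 0.114 0.009 380.0 411.0
```

```bash
python3 -c "
from h import *
go([.5853,.1484,.1096],np.radians(172.2))"
```

```text
pos [0.5997 0.1454 0.2506] rot [3.1400e+00 2.3000e-03 2.9681e+00] t 3.4667 q [ 0.55  0.25 -0.09  0.   -1.23 -2.3 ]
delta [0.015  0.0002 0.1409] turn -0.0374 rows>= 4.0
```

```bash
python3 nudge.py '[[0.06,0.015,0,0.035,-0.037],[0.06,0.015,0,0.07,-0.037],[0.06,0.015,0,0.105,-0.037],[0.06,0.015,0,0.13,-0.037],[0.06,0.015,0,0.141,-0.037],[0.06,0.015,0,0.141,-0.037],[0.06,0.015,0,0.141,-0.037],[0,0.015,0,0.141,-0.037],[0,0.015,0,0.141,-0.037],[0,0.015,0,0.141,-0.037],[0,0.015,0,0.141,-0.037],[0,0.015,0,0.141,-0.037],[0,0.015,0,0.141,-0.037],[0,0.015,0,0.141,-0.037]]' 20
python3 -c "
from h import *
snap('wrist','pics/w5.png');go([.5853,.1484,.1096],np.radians(172.2));print(arm.get_state()['width'],arm.get_state()['force'])"
```

```text
t: 4.63
eef_pos: [0.5846, 0.1487, 0.1077]
ee_rot: [3.141, 0.0, 3.006]
force: [-0.9, 4.6, 3.3]
width: 0.0189
gripper_force: 2.1
pos [0.5846 0.1488 0.1077] rot [3.1413e+00 2.0000e-04 3.0056e+00] t 4.6833 q [ 0.57  0.34 -0.31 -0.   -0.92 -2.28]
delta [-0.0007 -0.0003 -0.0019] turn 0.0001 rows>= 1.0
0.01809487218955168 [-0.48190578  1.01776213  2.52209578]
```

```bash
python3 nudge.py '[[0,0,0,0,0],[0,0,0,0,0],[0,0,0,0,0],[0,0.002,0,-0.0078,0],[0,0.004,0,-0.0155,0],[0,0.006,0,-0.0233,0],[0,0.0074,0,-0.029,0],[0,0.0074,0,-0.029,0],[0,0.0074,0,-0.029,0]]' 20
python3 -c "
from h import *
i,c=snap('wrist','pics/w6.png')
s=snap('scene','pics/s6.png')[0]
a=cv2.resize(i[100:280,220:420],(400,360));b=cv2.resize(s[190:280,310:410],(400,360),interpolation=cv2.INTER_CUBIC)
cv2.imwrite('pics/c6.png',np.hstack([a,b]))"
```

```text
t: 5.43
eef_pos: [0.5773, 0.1497, 0.1372]
ee_rot: [3.141, 0.001, 3.005]
force: [0.4, -0.2, -3.1]
width: 0.0181
gripper_force: 20.0
```

View pics/c6.png

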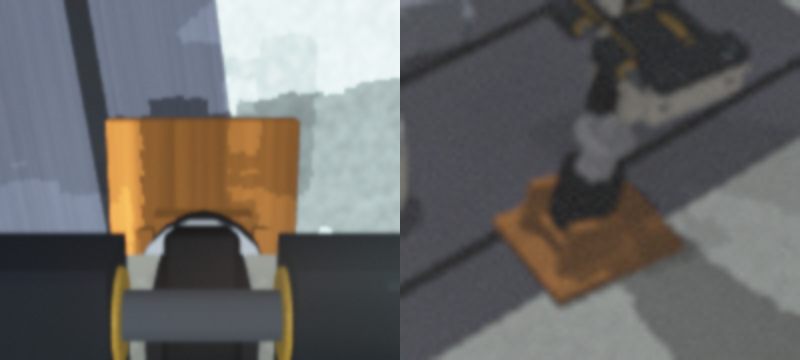

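The key is gripped and drawn partly out, with the collar up off the mouth. Next I pivot it upright against the lip.

```bash
python3 nudge.py '[[0,-0.004,0,0,0],[0,-0.008,0,0,0],[0,-0.012,0,0,0],[0,-0.016,0,0,0],[0,-0.02,0,0,0],[0,-0.023,0,0,0],[0,-0.023,0,0,0],[0,-0.023,0,0,0]]' 12
python3 -c "
from h import *
i,c=snap('wrist','pics/w7.png')
s=snap('scene','pics/s7.png')[0]
a=cv2.resize(i[100:280,220:420],(400,360));b=cv2.resize(s[190:280,310:410],(400,360),interpolation=cv2.INTER_CUBIC)
cv2.imwrite('pics/c7.png',np.hstack([a,b]))"
```

```text
t: 6.2
eef_pos: [0.6011, 0.1461, 0.1376]
ee_rot: [-3.141, 0.001, 3.006]
force: [-2.7, -1.2, 5.8]
width: 0.0176
gripper_force: 12.0
```

View pics/c7.png

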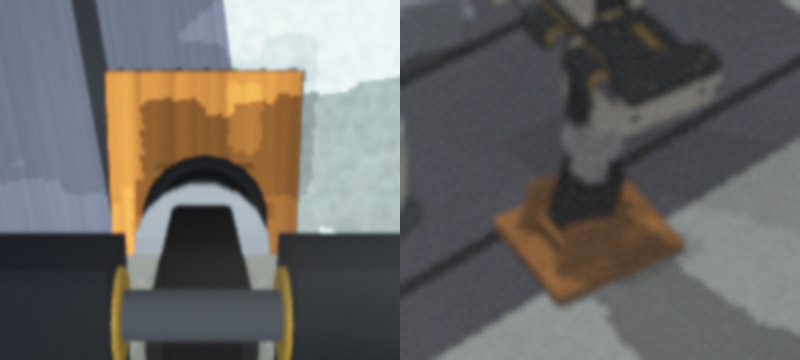

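The collar's front edge is now at about (322,191.5) and the handle's front edge at v≈203. I'll compute the tilt from these.

```bash
cat > tilt.py <<'E'
import sys
from h import *
from scipy.optimize import least_squares
p=arm.camera_params('wrist');inv=np.linalg.inv(p['hand_eye'])
def v(f,z,th,dx,hz):
    ax=np.array([np.sin(th),0,-np.cos(th)]);fr=np.array([np.cos(th),0,np.sin(th)])
    q=inv[:3,:3]@(np.array([dx,0,-hz])+f*fr+z*ax)+inv[:3,3];return p['fy']*q[1]/q[2]+p['cy']
vc,vh=map(float,sys.argv[1:3])
for dx in (-.002,0,.002):
    s=least_squares(lambda x:[v(.024,-.046,x[0],dx,x[1]/10)-vc,v(.023,-.022,x[0],dx,x[1]/10)-vh],[.1,.19]);print(dx,s.x,s.cost)
for th in(0,.1,.25):print(th,v(.024,-.046,th,0,.0188),v(.023,-.022,th,0,.0188),v(.023,.022,th,0,.0188))
E
python3 tilt.py 191.5 203
```

```text
-0.002 [-0.04845736  0.11538354] 0.0
0 [-0.03599193  0.18498411] 0.0
0.002 [-0.02358962  0.25444725] 4.0389678347315804e-28
0 193.65430502922692 204.02069593494937 229.1420633930137
0.1 199.56287112713557 206.75486450153394 223.0025018161386
0.25 208.87265482267156 211.48537019683954 214.87152988093587
```

```bash
python3 nudge.py '[[0,0.001,0,0,0],[0,0.001,0,0,0],[0,0.001,0,-0.01,0],[0,0.001,0,-0.02,0],[0,0.001,0,-0.04,0],[0,0.001,0,-0.065,0],[0,0.001,0,-0.09,0],[0,0.001,0,-0.09,0],[0,0.001,0,-0.09,0],[0,0.001,0,-0.09,0]]' 25
python3 -c "
from h import *
i,c=snap('wrist','pics/w8.png')
s=snap('scene','pics/s8.png')[0]
a=cv2.resize(i[100:280,220:420],(400,360),interpolation=cv2.INTER_CUBIC);b=cv2.resize(s[155:275,290:420],(400,360),interpolation=cv2.INTER_CUBIC)
cv2.imwrite('pics/c8.png',np.hstack([a,b]));go([.58,-.1905,.23],np.radians(172.8));go([.58,-.1905,.15],np.radians(172.8))"
```

```text
t: 7.13
eef_pos: [0.5986, 0.1467, 0.2264]
ee_rot: [3.141, -0.001, 3.005]
force: [-0.1, -0.1, -3.4]
width: 0.018
gripper_force: 25.0
pos [0.5983 0.1464 0.2254] rot [-3.1407e+00 -1.9000e-03  3.0053e+00] t 7.2333 q [ 0.56  0.26 -0.12 -0.   -1.18 -2.26]
delta [-0.0276 -0.3363 -0.0044] turn -0.0106 rows>= 9.0
pos [0.5983 0.1464 0.2254] rot [-3.1407e+00 -1.9000e-03  3.0053e+00] t 7.2333 q [ 0.56  0.26 -0.12 -0.   -1.18 -2.26]
delta [-0.0278 -0.3362  0.0756] turn -0.0106 rows>= 9.0
```

View pics/c8.png

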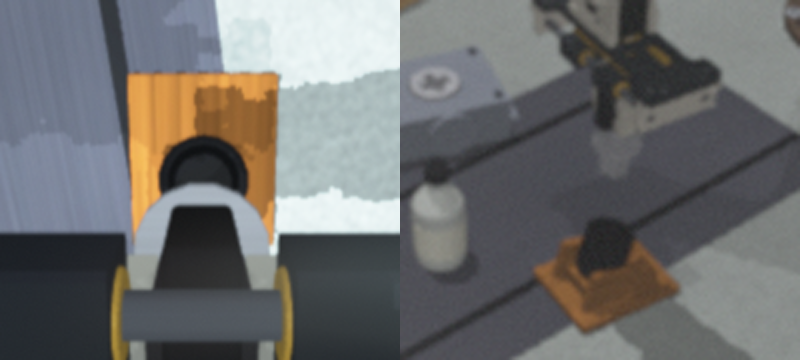

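```bash
python3 nudge.py '[[0,-0.03,-0.336,0,-0.01],[0,-0.03,-0.336,0,-0.01],[0,-0.03,-0.336,0,-0.01],[0,-0.03,-0.336,0,-0.01],[0,-0.03,-0.336,0,-0.01],[0,-0.03,-0.336,0,-0.01],[0,-0.03,-0.336,0,-0.01],[0,-0.03,-0.336,0,-0.01],[0,-0.03,-0.336,0,-0.01],[0,-0.03,-0.336,0,-0.01],[0,-0.03,-0.336,0.03,-0.01],[0,-0.03,-0.336,0.055,-0.01],[0,-0.03,-0.336,0.073,-0.01],[0,-0.03,-0.336,0.073,-0.01],[0,-0.03,-0.336,0.073,-0.01],[0,-0.03,-0.336,0.073,-0.01]]' 25
python3 -c "
from h import *
i,c=snap('wrist','pics/w9.png')
s=snap('scene','pics/s9.png')[0]
a=cv2.resize(i[100:280,220:420],(400,360),interpolation=cv2.INTER_CUBIC);b=cv2.resize(s[130:220,250:350],(400,360),interpolation=cv2.INTER_CUBIC)
cv2.imwrite('pics/c9.png',np.hstack([a,b]));go([.58,-.1905,.15],np.radians(172.8))
inv=np.linalg.inv(c[1]);p=c[0]
for a in (180,160,200,172.8,140,220):
    q=inv[:3,:3]@(np.array([.58,-.1905,.064])+.0305*np.array([np.cos(np.radians(a)),np.sin(np.radians(a)),0]))+inv[:3,3];print(a,(2*(p['fx']*q[0]/q[2]+p['cx']-220)).round(1),(2*(p['fy']*q[1]/q[2]+p['cy']-100)).round(1))
"
```

```text
t: 8.57
eef_pos: [0.584, -0.1899, 0.1546]
ee_rot: [-3.141, 0.001, 3.017]
force: [0.5, 0.0, -2.0]
width: 0.0181
gripper_force: 25.0
pos [ 0.5842 -0.1901  0.1552] rot [-3.1416e+00  2.5000e-03  3.0162e+00] t 8.6667 q [ 0.    0.31 -0.23  0.   -1.03 -1.7 ]
delta [ 0.0041 -0.0009  0.0052] turn 0.0003 rows>= 1.0
180 194.1 134.1
160 217.7 135.3
200 171.7 141.1
172.8 202.6 133.6
140 239.2 144.4
220 153.3 155.1
```

View pics/c9.png

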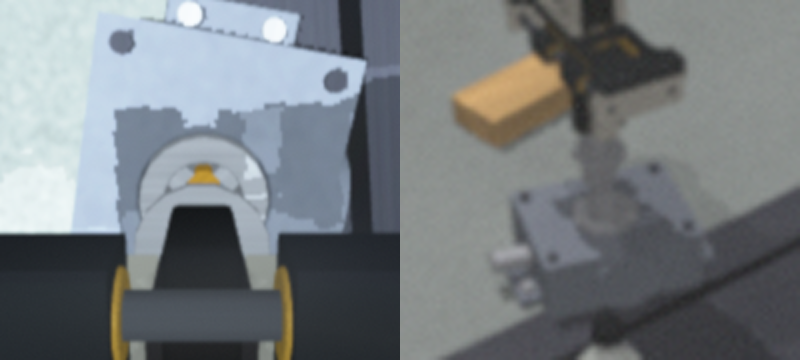

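The rim's front edge is at crop y≈134, as predicted, and the front groove with brass showing is symmetric about the handle. The key lines up with the grooves, so I'll descend.

```bash
python3 nudge.py '[[0,0.0008,-0.0005,0.008,0],[0,0.0008,-0.0005,0.016,0],[0,0.0008,-0.0005,0.02,0],[0,0.0008,-0.0005,0.024,0],[0,0.0008,-0.0005,0.026,0],[0,0.0008,-0.0005,0.028,0],[0,0.0008,-0.0005,0.03,0],[0,0.0008,-0.0005,0.03,0]]' 25; python3 -c "
from h import *
go([.58,-.1905,.097],np.radians(172.8));print(arm.get_state()['force'],arm.get_state()['moment'])"
```

```text
t: 9.33
eef_pos: [0.5821, -0.1908, 0.1232]
ee_rot: [3.142, -0.0, 3.015]
force: [0.1, -0.5, -2.6]
width: 0.0178
gripper_force: 25.0
pos [ 0.5821 -0.1908  0.1232] rot [ 3.1416e+00 -4.0000e-04  3.0153e+00] t 9.3333 q [ 0.    0.34 -0.27 -0.   -0.96 -1.7 ]
delta [ 0.0022 -0.      0.0262] turn -0.0006 rows>= 1.0
[ 0.12134863 -0.54750147 -2.5774869 ] [-0.02953895  0.09908172 -0.00286627]
```

No contact force, and the foot is already past the teeth-stand height, so the splines have meshed. I'll go on down.

```bash
python3 nudge.py '[[0,0.0003,0,0.003,0],[0,0.0006,0,0.006,0],[0,0.0009,0,0.009,0],[0,0.0012,0,0.012,0],[0,0.0015,0,0.014,0],[0,0.0015,0,0.016,0],[0,0.0015,0,0.016,0]]' 35; python3 -c "
from h import *
go([.58,-.1905,.097],np.radians(172.8));print(arm.get_state()['force'],arm.get_state()['moment'])"
```

```text
t: 9.92
eef_pos: [0.5809, -0.1904, 0.1072]
ee_rot: [3.141, 0.0, 3.015]
force: [1.1, 1.6, -3.5]
width: 0.0181
gripper_force: 35.0
pos [ 0.5809 -0.1904  0.1072] rot [3.1414e+00 1.0000e-04 3.0155e+00] t 9.9167 q [ 0.    0.36 -0.29 -0.   -0.93 -1.7 ]
delta [ 0.0009 -0.0003  0.0102] turn -0.0004 rows>= 1.0
[ 1.11610382  1.62281968 -3.52383799] [ 0.67810698 -0.67977713 -0.05692869]
```

```bash
python3 nudge.py '[[0,0,0,0,0],[0,0,0,0.002,0],[0,0.0003,0,0.004,0],[0,0.0005,0,0.006,0],[0,0.0005,0,0.008,0],[0,0.0005,0,0.0095,0],[0,0.0005,0,0.0105,0],[0,0.0005,0,0.0105,0],[0,0.0005,0,0.0105,0]]' 60; python3 -c "
from h import *
i,c=snap('wrist','pics/w10.png')
s=snap('scene','pics/s10.png')[0]
a=cv2.resize(i[100:280,220:420],(400,360),interpolation=cv2.INTER_CUBIC);b=cv2.resize(s[130:220,250:350],(400,360),interpolation=cv2.INTER_CUBIC)
cv2.imwrite('pics/c10.png',np.hstack([a,b]))
go([.58,-.1905,.097],np.radians(172.8));print(arm.get_state()['force'],arm.get_state()['moment'])"
```

```text
t: 10.67
eef_pos: [0.581, -0.1904, 0.0981]
ee_rot: [-3.142, 0.002, 3.016]
force: [0.8, 4.2, 5.4]
width: 0.0176
gripper_force: 60.0
pos [ 0.581  -0.1904  0.0981] rot [-3.1416e+00  1.6000e-03  3.0159e+00] t 10.7667 q [ 0.    0.36 -0.3   0.   -0.91 -1.7 ]
delta [ 0.0009 -0.0002  0.0011] turn -0.0 rows>= 1.0
[0.7318149  4.62151642 5.93065519] [ 1.86400445 -0.08350343 -0.01433833]
```

```bash
python3 nudge.py '[[0,0.0003,0,0.001,0],[0,0.0005,0,0.002,0],[0,0.0005,0,0.003,0],[0,0.0005,0,0.003,0],[0,0.0005,0,0.003,0]]' 60; python3 -c "
from h import *
go([.58,-.1905,.097]);print(arm.get_state()['force'],arm.get_state()['moment'])"
```

```text
t: 11.18
eef_pos: [0.5809, -0.1904, 0.0957]
ee_rot: [-3.141, 0.003, 3.016]
force: [-0.0, 4.8, 9.6]
width: 0.0178
gripper_force: 60.0
pos [ 0.5809 -0.1904  0.0957] rot [-3.1415e+00  2.7000e-03  3.0162e+00] t 11.1833 q [ 0.    0.37 -0.3   0.   -0.9  -1.7 ]
delta [ 0.0009 -0.0002 -0.0013] turn 0 rows>= 1.0
[-0.04061669  4.79737619  9.59201613] [ 2.00825424  0.03103574 -0.00396987]
```

```bash
python3 nudge.py '[[0,0,0,0.001,0],[0,0,0,0.002,0],[0,0,0,0.002,0],[0,0,0,0.002,0]]' 60; python3 -c "
from h import *
i,c=snap('wrist','pics/w11.png')
s=snap('scene','pics/s11.png')[0]
a=cv2.resize(i[100:280,220:420],(400,360),interpolation=cv2.INTER_CUBIC);b=cv2.resize(s[130:220,250:350],(400,360),interpolation=cv2.INTER_CUBIC)
cv2.imwrite('pics/c11.png',np.hstack([a,b]))
go([.58,-.1905,.097]);print(arm.get_state()['force'],arm.get_state()['moment'])"
```

```text
t: 11.52
eef_pos: [0.581, -0.1904, 0.094]
ee_rot: [-3.141, 0.003, 3.016]
force: [-0.7, 6.0, 11.3]
width: 0.0178
gripper_force: 60.0
pos [ 0.581  -0.1904  0.0939] rot [-3.1414e+00  2.9000e-03  3.0163e+00] t 11.6167 q [ 0.    0.37 -0.3   0.   -0.9  -1.7 ]
delta [ 0.001  -0.0002 -0.0031] turn 0 rows>= 1.0
[-0.44924808  5.13346395 10.59593951] [ 2.17407069  0.27781001 -0.02267917]
```

View pics/c11.png

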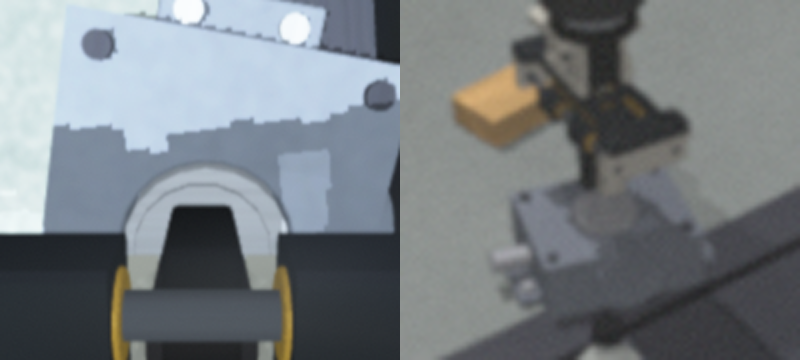

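The collar overlaps the rim concentrically, its front edge at crop y≈183 and the rim at y≈162. I'll compare that with what home should look like.

```bash
python3 - <<'E'
from h import *
i=cv2.imread('pics/w11.png');T=np.load('pics/w11.png.npz')['T'];p=arm.camera_params('wrist');inv=np.linalg.inv(T)
fr=np.array([np.cos(3.016),np.sin(3.016),0]);S=np.array([.58,-.1905,0])
def px(P):
    q=inv[:3,:3]@P+inv[:3,3];return np.round([2*(p['fx']*q[0]/q[2]+p['cx']-220),2*(p['fy']*q[1]/q[2]+p['cy']-100)],1)
print("rim",px(S+.0305*fr+[0,0,.064]))
for dz in(0,.002,.004,.008):print(dz,"collar top",px(S+.024*fr+[0,0,.070+dz]),"bottom",px(S+.024*fr+[0,0,.064+dz]),"handle",px(S+.023*fr+[0,0,.094+dz]))
l=np.array([0,1,0]);l=np.array([-fr[1],fr[0],0])
for dz in(0,.004,.008):print("collar sides 45deg",[px(S+.024*(fr*.7071+s*l*.7071)+[0,0,.07+dz]) for s in(-1,1)])
g=cv2.GaussianBlur(cv2.cvtColor(i,cv2.COLOR_BGR2GRAY),(3,1),0)
print([(2*(v-100),int(g[v,318:327].mean())) for v in range(176,206)])
E
```

```text
rim [205.5 164.2]
0 collar top [205.6 186.5] bottom [205.5 182.7] handle [206.3 207.8]
0.002 collar top [205.7 187.8] bottom [205.5 183.9] handle [206.3 209.5]
0.004 collar top [205.7 189.2] bottom [205.6 185.2] handle [206.4 211.4]
0.008 collar top [205.8 192. ] bottom [205.7 187.8] handle [206.5 215.1]
collar sides 45deg [array([255.5, 206.7]), array([155.6, 206.7])]
collar sides 45deg [array([256.7, 209.8]), array([154.7, 209.8])]
collar sides 45deg [array([257.9, 213. ]), array([153.7, 213. ])]
[(152, 133), (154, 134), (156, 133), (158, 130), (160, 124), (162, 124), (164, 132), (166, 144), (168, 165), (170, 181), (172, 184), (174, 185), (176, 187), (178, 187), (180, 182), (182, 166), (184, 153), (186, 166), (188, 179), (190, 180), (192, 179), (194, 180), (196, 181), (198, 182), (200, 180), (202, 162), (204, 115), (206, 54), (208, 26), (210, 25)]
```

The collar's edge matches dz≈0, which means seated. I'll relieve the side load and press a touch more to confirm it with force.

```bash
python3 nudge.py '[[0,0,0.0007,0,0],[0,0,0.0007,0.001,0],[0,0,0.0007,0.002,0],[0,0,0.0007,0.002,0],[0,0,0.0007,0.002,0],[0,0,0.0007,0.002,0]]' 60; python3 - <<'E'
from h import *
go([.58,-.1905,.097]);print(arm.get_state()['force'],arm.get_state()['moment'])
i,c=snap('wrist','pics/w12.png');p,T=c;inv=np.linalg.inv(T)
fr=np.array([np.cos(3.016),np.sin(3.016),0]);S=np.array([.58,-.1905,0])
def px(P):
    q=inv[:3,:3]@P+inv[:3,3];return np.round(2*(p['fy']*q[1]/q[2]+p['cy']-100),1)
for dz in(0,.004):print(px(S+.0305*fr+[0,0,.064]),px(S+.024*fr+[0,0,.064+dz]),px(S+.024*fr+[0,0,.070+dz]),px(S+.023*fr+[0,0,.094+dz]))
g=cv2.cvtColor(i,cv2.COLOR_BGR2GRAY);print([(2*(v-100),int(g[v,318:327].mean())) for v in range(176,206)])
E
```

```text
t: 12.12
eef_pos: [0.5812, -0.1903, 0.0937]
ee_rot: [-3.14, 0.004, 3.017]
force: [-3.7, 5.1, 23.5]
width: 0.0177
gripper_force: 60.0
pos [ 0.5812 -0.1903  0.0937] rot [-3.1404  0.0036  3.0168] t 12.1167 q [ 0.    0.37 -0.3   0.   -0.89 -1.7 ]
delta [ 0.0011 -0.0004 -0.0033] turn 0 rows>= 1.0
[-3.68271804  5.11019913 23.54281485] [ 2.08516281  2.15201117 -0.0433758 ]
163.9 182.4 186.2 207.6
163.9 184.9 188.9 211.2
[(152, 132), (154, 133), (156, 133), (158, 129), (160, 124), (162, 125), (164, 133), (166, 147), (168, 167), (170, 181), (172, 184), (174, 185), (176, 187), (178, 185), (180, 176), (182, 160), (184, 156), (186, 171), (188, 180), (190, 179), (192, 179), (194, 180), (196, 182), (198, 183), (200, 180), (202, 162), (204, 114), (206, 53), (208, 26), (210, 25)]
```

The force jumped to 23.5 N with only 0.2 mm of motion, so the collar is hard on the rim. I'm handing in.

```bash
python3 -c "
from station import arm
print(arm.job_done())"
```

```text
the job is handed in; nothing more can be done
None
```

I handed the job in with the key upright in the socket, its splines meshed and its collar pressed down on the rim at about 23 N. The gripper is still holding it at 60 N, the run took about 12 s, and no verdict was printed.

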